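Return two light bars to the charging cradle, battery end down

TASK

The two small LED light bars on the desk look the same at both ends, but each has its battery in one end, which dips when the bar is lifted by the swivel grip at its middle. Lay both bars in the sloping wooden charging cradle, one in each bay, flat on the slope between the side rails, with the battery end at the low end, the one with the lip. Let go of them there, and do not move the glasses case.

Things in the scene. Friction and masses are not known exactly. Their poses are not given: they have to be found in the camera images.
- bar_a: LED light bar: square bare-aluminium bar 130 mm long, 18 wide, 18 high, 0.2 kg, lying flat, with like black caps on both ends and a black swivel grip at mid-length. Origin: middle of its underside; x along it, z up through the light strips. The battery fills one end, toward x or -x: not told, not visible and not the same on both bars, which look alike.
- bar_b: LED light bar: square bare-aluminium bar 130 mm long, 18 wide, 18 high, 0.2 kg, lying flat, with like black caps on both ends and a black swivel grip at mid-length. Origin: middle of its underside; x along it, z up through the light strips. The battery fills one end, toward x or -x: not told, not visible and not the same on both bars, which look alike.
- bar_a_pin (a point): Pin of bar_a's grip, 9 mm above the bar's underside. The grip, 22 mm long (bar x), 24 wide (bar y), straddles the bar and tops out 41 mm above its underside; hold it across bar y. It turns freely on the pin (along bar y) between stops at +-0.28 rad, a weak spring keeps it upright. Lifted by it, the bar dips at the battery end within 0.5 s to a 16 degree slope, like the cradle.
- bar_b_pin (a point): Pin of bar_b's grip, 9 mm above the bar's underside. The grip, 22 mm long (bar x), 24 wide (bar y), straddles the bar and tops out 41 mm above its underside; hold it across bar y. It turns freely on the pin (along bar y) between stops at +-0.28 rad, a weak spring keeps it upright. Lifted by it, the bar dips at the battery end within 0.5 s to a 16 degree slope, like the cradle.
- cradle: Fixed dark wooden cradle, 160 mm long (x), 124 wide (y). Its deck slopes up along +x by 0.28 rad; the low -x end is nearer the robot. Origin: middle of its underside on the desk; z up. Deck top 44 mm up at x = 0 (21 at the low end, 66 at the high). Two bays side by side, 36 mm wide, between rails 7.5 mm high that leave the middle 56 mm open. A lip 10 mm high closes the low end, 72 mm down the slope.
- bay_left (a point): Middle of the deck in the bay at cradle y = +32 mm (x = 0, 44 mm up): a bar lies properly when the middle of its underside is here, its length along the slope; 7 mm then remain to the lip. Either bar may go in either bay.
- bay_right (a point): The same for the bay at cradle y = -32 mm.
- glasses_case: Bystander, to be left alone: rounded dark glasses case, 155 mm long (y), 58 wide (x), 36 high, lying between the bars. Origin: middle of its underside.

How it is judged:
At the end, for the whole second after the job is handed in: Both bars lie at rest in the cradle, one per bay, battery end low: middle of the underside within 20 mm of its place along the cradle, 14 mm across and 10 mm in height; sloping 16 +- 7 degrees, length along the cradle to about 12 degrees (x of bar_a in the frame of cradle between -0.02 and 0.02 m and z of bar_a in the frame of cradle between 0.034 and 0.054 m and angle between bar_a's own x axis and vertical between 1.7308 and 1.9708 rad and angle between the x axis of each of bar_a, bar_b and the x axis of cradle, either way round below 0.36 rad and linear speed of each of bar_a, bar_b below 0.02 m/s and x of bar_b in the frame of cradle between -0.02 and 0.02 m and z of bar_b in the frame of cradle between 0.034 and 0.054 m and angle between bar_b's own x axis and vertical between 1.1708 and 1.4108 rad and ((y of bar_a in the frame of cradle between 0.018 and 0.046 m and y of bar_b in the frame of cradle between -0.046 and -0.018 m) or (y of bar_a in the frame of cradle between -0.046 and -0.018 m and y of bar_b in the frame of cradle between 0.018 and 0.046 m))); the robot touches nothing.
It fails at once if the glasses case is moved by more than 20 mm (distance of glasses_case from where it was at the start of the episode above 0.02 m).
It also fails if it takes over 61 s, if anything falls off the work surface, if the arm or the gripper's body presses on something with over 40 N, if the wrist force passes 120 N, or if a joint passes its speed limit or range.

ROBOT

A 7-joint arm with a two-finger parallel gripper is mounted at the origin on the work surface; the furniture and walls round the work are solid. World frame = base frame: x ahead of the robot, y to its left, z up, the work surface at z = 0. Lengths are in m, angles in rad, forces in N, time in s.
With the tool pointing down it reaches from about 0.35 to 0.9 m from the base axis. Payload 19.9 kg.
Tool frame: the origin (TCP) lies at the very end of the fingers, on their centre line; the grasp point (between the pads) lies 19 mm behind it; z points along the fingers, y is the line along which they close (so a half turn about z gives the same grasp; the last joint's range is limited). The gripper opens to 85 mm and grips with 20 to 120 N. Pads are 22 mm wide; open, the fingers measure 114 mm over their backs; the gripper's body (76 mm by 85 mm) begins 54 mm behind the grasp point. The pads swing forward as they close: fully open they stand 13 mm farther back than shut.
Start: joints at [1.075, 0.417, -0.01, 1.614, 0.005, 1.111, -0.053], TCP at [0.275, -0.561, 0.231] pointing down, gripper open.
Joint ranges: [-2.81, 2.81], [-0.39, 2.02], [-1.27, 1.25], [0.06, 2.57], [-1.19, 4.33], [0.19, 2], [-2.82, 2.82]. Speed limits (rad/s): [1.89, 1.89, 2.39, 2.39, 3.01, 3.01, 3.01].

INTERFACE

Orientations are given as a 3x3 rotation matrix whose columns are the frame's x, y, z axes.
In Python, from plant import get_obs, read_camera, camera_model, hand_in gives the robot as it stands.
- The arm moves only by the tool apply_moves, never from a script. Its arguments are lists of equal length, an entry for each row: "turn": the turn, a rotation vector about the tool's x, y, z each as a share of 180 degrees, from -1 to 1, a list of three; "slide": the shift along the tool's x, y, z each as a share of 0.4 m, from -1 to 1, a list of three; "hand": the gripper command: -1 is fully open, 1 is shut, values between are in proportion. In form: {"turn": [[ax, ay, az], ...], "slide": [[x, y, z], ...], "hand": [hand, ...]}. A call has 1 to 20 rows; each row shifts and turns the commanded pose from where the row before left it, along the tool's axes as they then stand; what a row does not reach is not made up. A row lasts 1/10 s, in which the tool goes at most 50 mm and 8.59 degrees, less where a joint would pass 70% of its speed; a pose out of reach is approached as far as the arm can. A call with a number of a shift or a turn outside -1 to 1 is refused whole. A call with a gripper value outside its range is refused whole. The fingers move at their own pace and stop on an object; "force" is the grip in N (left out, the last holds). Time passes only in rows, so rows that do not move let the fingers close. It gives the time, the measured TCP pose, the force, the opening and the grip force at its end, in the units of the state.
- get_obs(): the state, without advancing time (a new reading comes with each control period).
- read_camera(name): name is "scene" or "top" or "wrist"; returns the picture (384x512x3 uint8, red, green, blue); there is no depth.
- camera_model(name): a dict with "K" (3x3 intrinsics, pixels), "rvec" (rotation vector, rad) and "tvec" (3), from world to camera coordinates, as OpenCV has them. Camera axes: x right, y down, z forward; pixel columns grow to the right and rows downward; lengths in m; the calibration is good to about 2 mm. The wrist camera is an equidistant fisheye: a pixel r from the principal point sees the ray r / f radians off the axis. A picture is of the moment at which its call begins: read the wrist's pose just before it. camera_model takes no time and is no camera call; for the wrist camera it gives the pose at the moment of the call.
- hand_in(): hands the job in; it is judged then, once.
The state is a dict: "clock": time; "joint_positions": joint angles; "qvel": joint speeds; "tau": joint torques, N m; "position": TCP position; "tcp_rot": TCP orientation; "contact_force": force on the tool from outside, world axes, zero at the start; "torque": the same for the moment, N m; "grip_width": opening from 0.0 (shut) to 1.0 (fully open); "grasp_force": force on a finger pad.
Only numpy, scipy, OpenCV 4.12 (cv2) and the standard library are available. Lean on these libraries where they do the work, as an engineer would, in place of code of your own. Each camera call takes 0.05 s, during which the arm holds its last target. There are 200 camera calls.

## Working session

There is one attempt and no reset: what is moved stays moved. The work goes in short steps, Python scripts to look and compute and a tool call to move; the robot and the scene stay as the last step left them, time stands still between calls to the robot, and variables do not carry over. Pictures are saved under pics/ and viewed, at most 10 in all, crops included, and the job is handed in when it is done.

Besides the shell and the picture viewer there is one more tool, called after "Request:" as name(argument=value, ...) on one line, values as JSON. apply_moves: Moves the arm, as the interface text tells. Its arguments: {"type":"object","properties":{"turn":{"type":"array","items":{"type":"array","items":{"type":"number","minimum":-1,"maximum":1}}},"slide":{"type":"array","items":{"type":"array","items":{"type":"number","minimum":-1,"maximum":1}}},"hand":{"type":"array","items":{"type":"number"}},"force":{"type":"number"}},"required":["turn","slide","hand"]}

```bash
mkdir -p pics; python3 - <<'E'
from plant import *
import cv2,numpy as np
o=get_obs();print(o)
a=read_camera("scene");b=read_camera("top")
np.savez("c0.npz",a=a,b=b)
cv2.imwrite("pics/s.png",np.vstack([a])[:,:,::-1]);cv2.imwrite("pics/t.png",cv2.resize(b,(768,576))[:,:,::-1])
for n in("scene","top","wrist"):print(n,camera_model(n))
E
```

```text
{'clock': 0.0, 'joint_positions': array([ 1.07449548,  0.41799127, -0.01030466,  1.61415812,  0.0047056 ,
        1.11068366, -0.05298646]), 'qvel': array([-1.62349303e-03, -2.80505087e-05, -1.03235786e-03,  2.03900994e-04,
        9.32759483e-04,  3.49916505e-04,  2.52963883e-04]), 'tau': array([ 1.39197611e-03, -8.64444208e+01,  6.79762289e-01, -4.34904063e+01,
        1.93506276e-02,  7.19502612e-03, -1.22219035e-07]), 'position': array([ 0.27439478, -0.56117038,  0.23065621]), 'tcp_rot': array([[ 8.98337203e-01,  4.39306142e-01, -6.18402193e-04],
       [ 4.39306567e-01, -8.98336597e-01,  1.04787899e-03],
       [-9.51936444e-05, -1.21301683e-03, -9.99999260e-01]]), 'contact_force': array([-0.54810824,  0.97242364, -0.63461762]), 'torque': array([-0.03446226, -0.00895685, -0.00763943]), 'grasp_force': 0.0, 'grip_width': 0.99968400251799}
scene {'K': array([[404.99121171,   0.        , 253.32148145],
       [  0.        , 404.99121171, 185.25592196],
       [  0.        ,   0.        ,   1.        ]]), 'rvec': array([ 1.9350081 , -0.88681094,  0.54626804]), 'tvec': array([-0.36413328,  0.20140319,  0.73256361])}
top {'K': array([[463.79864284,   0.        , 266.31239174],
       [  0.        , 463.79864284, 192.60703921],
       [  0.        ,   0.        ,   1.        ]]), 'rvec': array([ 1.67601435, -2.08121922,  0.69097026]), 'tvec': array([0.02569593, 0.38511567, 0.99619265])}
wrist {'K': array([[297.31863964,   0.        , 257.51653658],
       [  0.        , 297.31863964, 190.69668527],
       [  0.        ,   0.        ,   1.        ]]), 'rvec': array([-2.42766438,  1.51479837,  0.24650779]), 'tvec': array([-0.62476987, -0.04198141,  0.38205629])}
```

View pics/t.png

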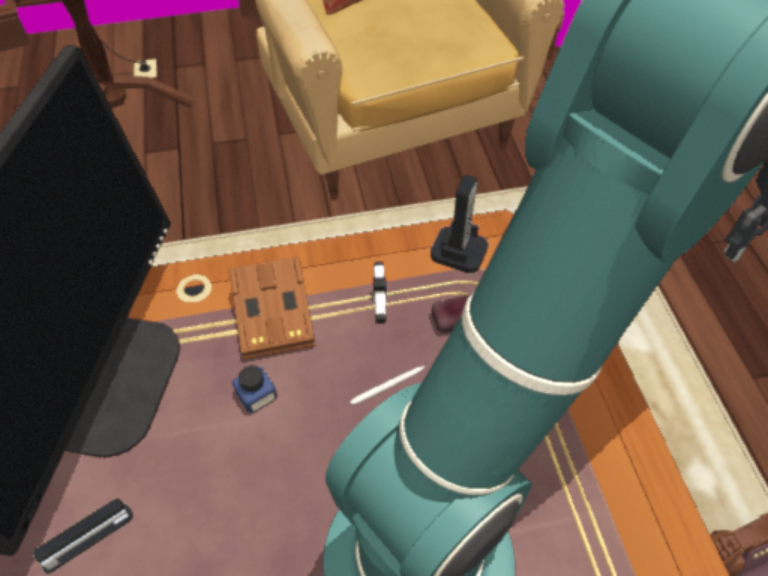

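View pics/s.png

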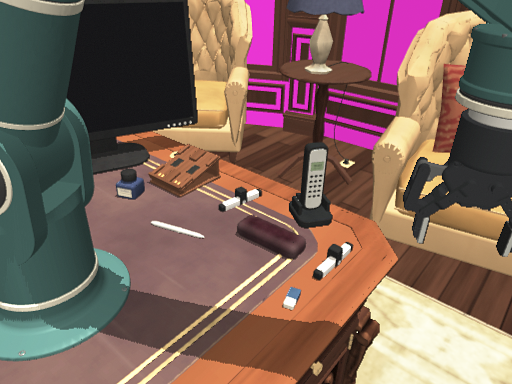

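The top view shows the cradle at about (270,305) and one bar at (379,290), in the enlarged picture's pixels. In the scene view the bars are at (240,199) and (333,260), the case at (270,235) and the phone at (313,190). Next I cast rays.

```bash
cat > h.py <<'E'
from plant import *
import cv2,numpy as np
def ray(n,uv,m=None):
    m=m or camera_model(n);K=m["K"];R=cv2.Rodrigues(m["rvec"])[0];c=-R.T@m["tvec"]
    uv=np.atleast_2d(np.float64(uv));x=(uv-K[:2,2])/K[0,0]
    if n=="wrist":
        r=np.linalg.norm(x,axis=1);s=np.where(r>1e-9,np.sin(r)/np.maximum(r,1e-9),1)
        d=np.c_[x*s[:,None],np.cos(r)]
    else: d=np.c_[x,np.ones(len(x))]
    return c,d@R
def cast(n,uv,z,m=None):
    c,d=ray(n,uv,m);return c+d*((z-c[2])/d[:,2])[:,None]
def proj_w(P,m):
    R=cv2.Rodrigues(m["rvec"])[0];X=np.atleast_2d(P)@R.T+m["tvec"]
    r=np.hypot(X[:,0],X[:,1]);t=np.arctan2(r,X[:,2])
    return X[:,:2]/r[:,None]*t[:,None]*m["K"][0,0]+m["K"][:2,2]
E
python3 - <<'E'
from h import *
np.set_printoptions(precision=3,suppress=True)
T=lambda p:np.array(p)/1.5
print("top bar ends",cast("top",T([[379,265],[380,319]]),.018),"grip",cast("top",T([[379,283]]),.041))
print("cradle c",cast("top",T([[270,300]]),.046), "corners low",cast("top",T([[242,352],[312,343]]),.03),"hi",cast("top",T([[232,266],[300,260]]),.07))
print("scene bar1",cast("scene",[[223,206],[259,191]],.012),"bar2",cast("scene",[[317,274],[350,245]],.012))
print("grips",cast("scene",[[239,193],[332,253]],.041),"case",cast("scene",[[240,225],[303,247]],.02))
print("phone",cast("scene",[[311,215]],.01),cast("top",T([[459,255],[465,180]]),.02),cast("scene",[[316,147]],.17))
print("bottle",cast("scene",[[130,190]],.02))
E
```

```text
top bar ends [[ 0.52  -0.05   0.018]
 [ 0.402 -0.028  0.018]] grip [[ 0.462 -0.039  0.041]]
cradle c [[0.462 0.154 0.046]] corners low [[0.377 0.212 0.03 ]
 [0.37  0.095 0.03 ]] hi [[0.531 0.209 0.07 ]
 [0.519 0.091 0.07 ]]
scene bar1 [[ 0.414 -0.03   0.012]
 [ 0.53  -0.049  0.012]] bar2 [[ 0.358 -0.335  0.012]
 [ 0.482 -0.339  0.012]]
grips [[ 0.45  -0.05   0.041]
 [ 0.399 -0.34   0.041]] case [[ 0.373 -0.123  0.02 ]
 [ 0.401 -0.273  0.02 ]]
phone [[ 0.528 -0.212  0.01 ]] [[ 0.51  -0.201  0.02 ]
 [ 0.697 -0.265  0.02 ]] [[ 0.557 -0.189  0.17 ]]
bottle [[0.302 0.19  0.02 ]]
```

Request:
apply_moves(turn=[[0,0,0],[0,0,0],[0,0,0],[0,0,0],[0,0,0],[0,0,0],[0,0,0],[0,0,0],[0,0,0.036],[0,0,0.036],[0,0,0.036],[0,0,0.036],[0,0,0]], slide=[[0.072,-0.043,0],[0.072,-0.043,0],[0.072,-0.043,0],[0.072,-0.043,0],[0.072,-0.043,0],[0.072,-0.043,0],[0.072,-0.043,0],[0.072,-0.043,0],[0,0,0],[0,0,0],[0,0,0],[0,0,0],[0,0,0]], hand=[-1,-1,-1,-1,-1,-1,-1,-1,-1,-1,-1,-1,-1], force=50)

```text
clock: 1.4
position: [0.421, -0.3365, 0.2311]
tcp_rot: [[1.0, 0.0, -0.001], [0.0, -1.0, 0.0], [-0.001, -0.0, -1.0]]
contact_force: [0.2, 0.1, 0.0]
grip_width: 0.998
grasp_force: 0.0
```

```bash
python3 - <<'E'
from h import *
np.set_printoptions(precision=3,suppress=True)
m=camera_model("wrist");o=get_obs();w=read_camera("wrist")
np.savez("w1.npz",w=w,rvec=m["rvec"],tvec=m["tvec"],K=m["K"])
print(o["clock"],o["position"],o["tcp_rot"]);cv2.imwrite("pics/w1.png",w[:,:,::-1])
E
```

```text
1.4 [ 0.421 -0.336  0.231] [[ 1.     0.    -0.001]
 [ 0.    -1.     0.   ]
 [-0.001 -0.    -1.   ]]
```

View pics/w1.png

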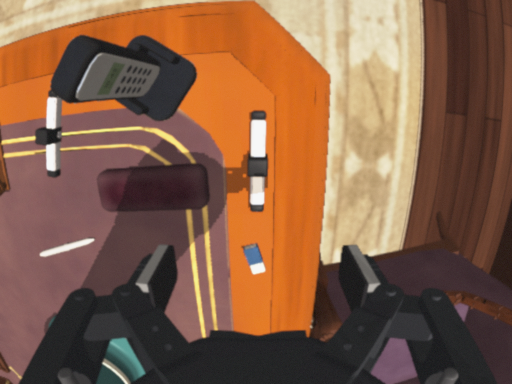

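The near bar spans (258,113) to (257,208) with its grip at (257,166). The far bar's grip is at (48,136) and the case is at (153,187).

```bash
cat >> h.py <<'E'
def whites(w,m,z=.018):
    g=w.astype(int);k=((g.min(2)>170)&(g.max(2)-g.min(2)<30)).astype(np.uint8)
    n,l,s,c=cv2.connectedComponentsWithStats(k)
    for i in range(1,n):
        if s[i,4]>60:
            pts=np.argwhere(l==i)[:,::-1]
            P=cast("wrist",pts.astype(float),z,m)[:,:2].astype(np.float32)
            print(c[i].round(),s[i,4],"world rect",cv2.minAreaRect(P), "mean",P.mean(0))
E
python3 - <<'E'
from h import *
np.set_printoptions(precision=4,suppress=True)
d=np.load("w1.npz");m={k:d[k] for k in("K","rvec","tvec")}
whites(d["w"],m)
print("grips",cast("wrist",[[257,158],[48,136]],.041,m),"case",cast("wrist",[[98,187],[209,187],[153,165],[153,210]],.02,m))
E
```

```text
[ 51. 113.] 284 world rect ((0.4992506206035614, -0.04511552304029465), (0.018491405993700027, 0.04409346356987953), 79.43473815917969) mean [ 0.4989 -0.0453]
[258. 138.] 525 world rect ((0.4499228000640869, -0.33753859996795654), (0.016843734309077263, 0.04423772171139717), 89.76460266113281) mean [ 0.4503 -0.3372]
[ 51. 157.] 254 world rect ((0.4349767565727234, -0.034260645508766174), (0.01845448650419712, 0.04062437266111374), 78.54710388183594) mean [ 0.4348 -0.0344]
[257. 192.] 315 world rect ((0.38246825337409973, -0.3357064723968506), (0.03469978645443916, 0.016649728640913963), 0.044894300401210785) mean [ 0.3819 -0.3363]
[ 66. 247.] 280 world rect ((0.28541436791419983, -0.022416144609451294), (0.00972378347069025, 0.13538858294487), 17.625001907348633) mean [ 0.2863 -0.0253]
[257. 268.] 118 world rect ((0.26800787448883057, -0.3368333876132965), (0.01571342721581459, 0.017848309129476547), 15.995197296142578) mean [ 0.268  -0.3369]
[115. 372.] 61 world rect ((-0.03122202679514885, -0.032352183014154434), (0.07322972267866135, 0.013280652463436127), 27.919763565063477) mean [-0.028  -0.0309]
grips [[ 0.4302 -0.3364  0.041 ]
 [ 0.4683 -0.0543  0.041 ]] case [[ 0.3891 -0.1155  0.02  ]
 [ 0.3887 -0.2757  0.02  ]
 [ 0.4183 -0.2035  0.02  ]
 [ 0.3564 -0.1965  0.02  ]]
```

Request:
apply_moves(turn=[[0,0,0],[0,0,0],[0,0,0],[0,0,0],[0,0,0],[0,0,0],[0,0,0],[0,0,0],[0,0,0],[0,0,0],[0,0,0],[0,0,0],[0,0,0]], slide=[[-0.006,0.001,0.06],[0,0,0.06],[0,0,0.06],[0,0,0.06],[0,0,0.06],[0,0,0.06],[0,0,0.06],[0,0,0.05],[0,0,0.04],[0,0,0.02],[0,0,0.012],[0,0,0],[0,0,0]], hand=[-0.18,-0.18,-0.18,-0.18,-0.18,-0.18,-0.18,-0.18,-0.18,-0.18,-0.18,-0.18,-0.18])

```text
clock: 2.75
position: [0.4189, -0.3373, 0.0151]
tcp_rot: [[1.0, 0.003, 0.001], [0.003, -1.0, -0.0], [0.001, 0.0, -1.0]]
contact_force: [-1.3, -0.5, 0.1]
grip_width: 0.587
grasp_force: 0.0
```

Request:
apply_moves(turn=[[0,0,0],[0,0,0],[0,0,0],[0,0,0],[0,0,0],[0,0,0],[0,0,0],[0,0,0]], slide=[[0,0,0],[0,0,0],[0,0,0],[0,0,0],[0,0,0],[0,0,0],[0,0,0],[0,0,0]], hand=[1,1,1,1,1,1,1,1], force=50)

```text
clock: 3.55
position: [0.4189, -0.3373, 0.0151]
tcp_rot: [[1.0, 0.003, 0.001], [0.003, -1.0, -0.001], [0.001, 0.001, -1.0]]
contact_force: [-1.8, 1.0, 6.9]
grip_width: 0.275
grasp_force: 51.5
```

Request:
apply_moves(turn=[[0,0,0],[0,0,0],[0,0,0],[0,0,0],[0,0,0],[0,0,0],[0,0,0],[0,0,0],[0,0,0],[0,0,0],[0,0,0],[0,0,0],[0,0,0],[0,0,0]], slide=[[0,0,-0.03],[0,0,-0.06],[0,0,-0.08],[0,0,-0.08],[0,0,-0.08],[0,0,-0.08],[0,0,-0.07],[0,0,-0.03],[0,0,0],[0,0,0],[0,0,0],[0,0,0],[0,0,0],[0,0,0]], hand=[1,1,1,1,1,1,1,1,1,1,1,1,1,1])

```text
clock: 4.95
position: [0.4186, -0.337, 0.218]
tcp_rot: [[1.0, 0.002, -0.001], [0.002, -1.0, 0.0], [-0.001, -0.0, -1.0]]
contact_force: [-0.4, 0.5, -2.4]
grip_width: 0.274
grasp_force: 50.4
```

```bash
python3 - <<'E'
from h import *
np.set_printoptions(precision=3,suppress=True)
m=camera_model("wrist");o=get_obs();w=read_camera("wrist");s=read_camera("scene")
np.savez("w2.npz",w=w,rvec=m["rvec"],tvec=m["tvec"],K=m["K"])
print(o["clock"],o["position"],o["joint_positions"],o["grip_width"]);cv2.imwrite("pics/w2.png",np.hstack([w[100:384,60:460],s[0:284,112:512]])[:,:,::-1])
E
```

```text
4.95 [ 0.419 -0.337  0.218] [ 0.677  0.277 -0.067  1.845  0.022  1.021 -0.967] 0.2739425853906817
```

View pics/w2.png

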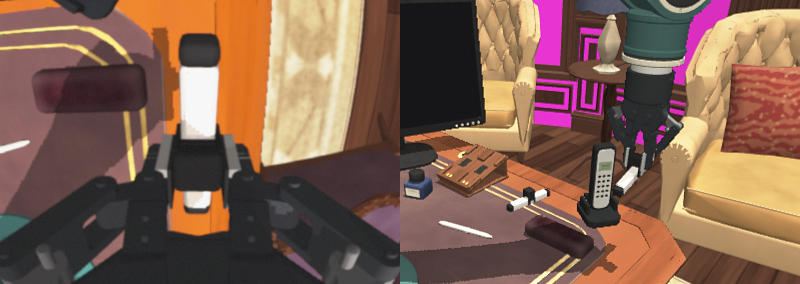

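```bash
python3 - <<'E'
from h import *
d=np.load("w2.npz");m={k:d[k] for k in("K","rvec","tvec")}
for t in(-.28,0,.28):
    c=np.array([.4189,-.337,.212]);x=np.array([np.cos(t),0,np.sin(t)]);n=np.array([-np.sin(t),0,np.cos(t)]);y=np.array([0,1,0])
    q=[c+.065*x+.009*n+s*.009*y for s in(1,-1)]+[c+.0535*x+.009*n+s*.009*y for s in(1,-1)]+[c-.0535*x+.009*n,c-.065*x+.009*n]
    print(t,proj_w(q,m).round(0).tolist())
E
```

```text
-0.28 [[240.0, 124.0], [273.0, 124.0], [240.0, 145.0], [273.0, 145.0], [256.0, 332.0], [256.0, 348.0]]
0 [[237.0, 127.0], [275.0, 127.0], [238.0, 151.0], [275.0, 151.0], [256.0, 321.0], [256.0, 333.0]]
0.28 [[235.0, 144.0], [278.0, 144.0], [236.0, 167.0], [277.0, 168.0], [256.0, 307.0], [256.0, 315.0]]
```

The far cap's edge is at full-image row 166 and the near aluminium end at row 308. That matches the far (+x) end being up, so this bar's battery points toward −x and it needs no flip. I move toward the cradle, raised clear of the phone.

Request:
apply_moves(turn=[[0,0,0],[0,0,0],[0,0,0],[0,0,0],[0,0,0],[0,0,0],[0,0,0],[0,0,0],[0,0,0],[0,0,0],[0,0,0],[0,0,0],[0,0,0],[0,0,0],[0,0,0],[0,0,0],[0,0,0]], slide=[[-0.01,0,-0.06],[-0.01,0,-0.06],[-0.01,0,-0.06],[-0.01,-0.03,-0.02],[0,-0.06,0],[0,-0.08,0],[0,-0.09,0],[0,-0.09,0],[0,-0.09,0],[0,-0.09,0],[0,-0.09,0],[0,-0.09,0],[0,-0.09,0],[0,-0.08,0],[0,-0.06,0],[0,-0.03,0],[0,0,0]], hand=[1,1,1,1,1,1,1,1,1,1,1,1,1,1,1,1,1])

```text
clock: 6.75
position: [0.4012, 0.0522, 0.298]
tcp_rot: [[1.0, 0.005, -0.001], [0.005, -1.0, -0.0], [-0.001, 0.0, -1.0]]
contact_force: [0.6, 0.2, -2.5]
grip_width: 0.275
grasp_force: 50.3
```

```bash
python3 - <<'E'
from h import *
np.set_printoptions(precision=3,suppress=True)
m=camera_model("wrist");o=get_obs();w=read_camera("wrist")
np.savez("w3.npz",w=w,rvec=m["rvec"],tvec=m["tvec"],K=m["K"])
print(o["clock"],o["position"],o["tcp_rot"],o["joint_positions"],o["grip_width"]);cv2.imwrite("pics/w3.png",w[:,:,::-1])
whites(w,m)
E
```

```text
6.75 [0.401 0.052 0.298] [[ 1.     0.005 -0.001]
 [ 0.005 -1.    -0.   ]
 [-0.001  0.    -1.   ]] [ 0.283 -0.047 -0.468  2.018 -0.023  1.167 -1.742] 0.2751908535959871
[87.  4.] 133 world rect ((0.650240957736969, 0.32064738869667053), (0.009064558893442154, 0.07395950704813004), 0.1279027760028839) mean [0.65  0.321]
[410.   7.] 118 world rect ((0.6376739144325256, -0.1810457557439804), (0.027660347521305084, 0.01665930263698101), 17.955163955688477) mean [ 0.638 -0.181]
[443.  13.] 681 world rect ((0.6420691013336182, -0.2484540045261383), (0.04952450096607208, 0.07386022806167603), 14.583528518676758) mean [ 0.643 -0.246]
[326.  85.] 370 world rect ((0.4999423325061798, -0.045019544661045074), (0.018670089542865753, 0.043309830129146576), 80.61019134521484) mean [ 0.5   -0.045]
[317. 128.] 361 world rect ((0.4359862506389618, -0.03389653190970421), (0.018642636016011238, 0.04276119917631149), 81.01077270507812) mean [ 0.436 -0.034]
[259. 201.] 2587 world rect ((0.3196410536766052, 0.049603238701820374), (0.05676144361495972, 0.11723721772432327), 89.2365951538086) mean [0.324 0.05 ]
[308. 222.] 349 world rect ((0.28946632146835327, -0.030985374003648758), (0.01114149484783411, 0.09853693842887878), 16.226877212524414) mean [ 0.289 -0.029]
[258. 299.] 384 world rect ((0.1353704035282135, 0.05041122809052467), (0.038034308701753616, 0.045320723205804825), 0.00019385920313652605) mean [0.136 0.05 ]
```

View pics/w3.png

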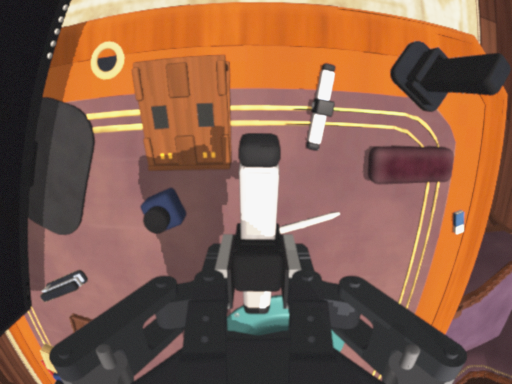

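```bash
python3 - <<'E'
from h import *
np.set_printoptions(precision=4,suppress=True)
d=np.load("w3.npz");m={k:d[k] for k in("K","rvec","tvec")};w=d["w"]
g=w[95:135,140:225].astype(int);k=(g[:,:,0]<85).astype(np.uint8)
n,l,s,c=cv2.connectedComponentsWithStats(k)
for i in range(1,n):
    if s[i,4]>40:
        p=c[i]+[140,95];print("pad",p,s[i],cast("wrist",p,.044,m))
print("gold",cast("wrist",[[166,155],[209,155]],.026,m))
print("hi corners",cast("wrist",[[133,60],[228,57]],.073,m),"low bottom",cast("wrist",[[148,170],[230,170]],0.0,m))
cv2.imwrite("pics/c.png",cv2.resize(w[40:190,115:255],None,fx=4,fy=4,interpolation=cv2.INTER_CUBIC)[:,:,::-1])
E
```

```text
pad [205.1204 114.4548] [ 58   9  15  22 299] [[0.457  0.1221 0.044 ]]
pad [159.7104 116.7761] [ 12  12  16  21 259] [[0.4562 0.1864 0.044 ]]
gold [[0.3984 0.1861 0.026 ]
 [0.3974 0.1213 0.026 ]]
hi corners [[0.5351 0.2119 0.073 ]
 [0.5301 0.088  0.073 ]] low bottom [[0.3693 0.2272 0.    ]
 [0.3685 0.0938 0.    ]]
```

View pics/c.png

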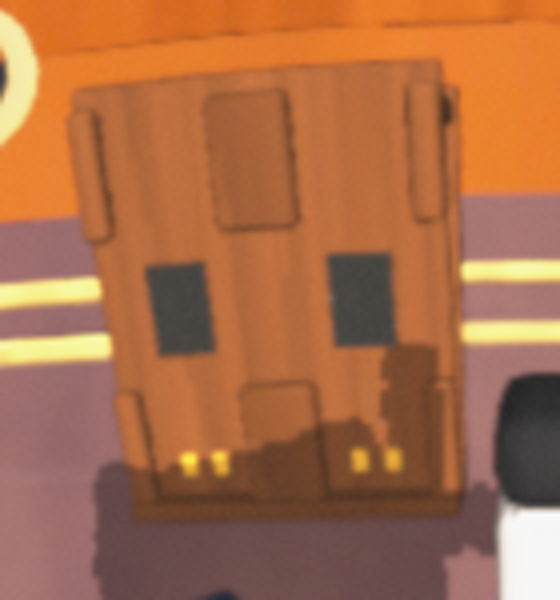

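The pads that mark the two bays are at world (0.457,0.122) and (0.456,0.186), and the cradle yaw is about 0. I carry this bar to the left bay.

Request:
apply_moves(turn=[[0,0,0],[0,0,0],[0,0,0],[0,0,0],[0,0,0],[0,0,0],[0,0,0],[0,0,0],[0,0,0],[0,0,0],[0,0,0],[0,0,0],[0,0,0]], slide=[[0.023,-0.045,0],[0.023,-0.055,0],[0.023,-0.055,0],[0.023,-0.055,0],[0.023,-0.055,0],[0.02,-0.045,0],[0,-0.025,0.04],[0,0,0.08],[0,0,0.08],[0,0,0.08],[0,0,0.06],[0,0,0.03],[0,0,0]], hand=[1,1,1,1,1,1,1,1,1,1,1,1,1])

```text
clock: 8.1
position: [0.455, 0.184, 0.1493]
tcp_rot: [[1.0, 0.002, -0.002], [0.002, -1.0, -0.001], [-0.002, 0.001, -1.0]]
contact_force: [0.8, -0.1, -2.4]
grip_width: 0.275
grasp_force: 50.3
```

Request:
apply_moves(turn=[[0,0,0],[0,0,0],[0,0,0],[0,0,0],[0,0,0],[0,0,0],[0,0,0],[0,0,0],[0,0,0]], slide=[[0,-0.005,0.04],[0,0,0.05],[0,0,0.05],[0,0,0.03],[0,0,0.02],[0,0,0.015],[0,0,0.01],[0,0,0.005],[0,0,0]], hand=[1,1,1,1,1,1,1,1,1])

```text
clock: 9.0
position: [0.4555, 0.1871, 0.0626]
tcp_rot: [[1.0, 0.002, 0.0], [0.002, -1.0, 0.0], [0.0, -0.0, -1.0]]
contact_force: [1.2, -0.1, -1.4]
grip_width: 0.264
grasp_force: 50.3
```

Request:
apply_moves(turn=[[0,0,0],[0,0,0],[0,0,0]], slide=[[0,0,0.005],[0,0,0.003],[0,0,0]], hand=[1,1,1])

```text
clock: 9.3
position: [0.4555, 0.1871, 0.0593]
tcp_rot: [[1.0, 0.002, 0.0], [0.002, -1.0, 0.0], [0.0, -0.0, -1.0]]
contact_force: [-0.1, -0.3, -0.9]
grip_width: 0.273
grasp_force: 50.5
```

Request:
apply_moves(turn=[[0,0,0],[0,0,0],[0,0,0],[0,0,0],[0,0,0],[0,0,0]], slide=[[0,0,0],[0,0,0],[0,0,0],[0,0,0],[0,0,0],[0,0,0]], hand=[0.35,0.25,0.15,0.05,-0.05,-0.05])

```text
clock: 9.9
position: [0.4554, 0.187, 0.0593]
tcp_rot: [[1.0, 0.002, -0.0], [0.002, -1.0, 0.0], [-0.0, -0.0, -1.0]]
contact_force: [0.2, 0.1, 0.9]
grip_width: 0.524
grasp_force: 0.0
```

Request:
apply_moves(turn=[[0,0,0],[0,0,0],[0,0,0],[0,0,0],[0,0,0],[0,0,0],[0,0,0],[0,0,0],[0,0,0],[0,0,0]], slide=[[0,0,-0.02],[0,0,-0.05],[0,0,-0.07],[0,0,-0.08],[0,0,-0.08],[0,0,-0.08],[0,0,-0.08],[0,0,-0.06],[0,0,-0.03],[0,0,0]], hand=[-0.05,-0.05,-0.05,-0.05,-0.05,-0.05,-0.05,-0.05,-0.05,-0.05])

```text
clock: 10.9
position: [0.4558, 0.1873, 0.2807]
tcp_rot: [[1.0, 0.002, 0.002], [0.002, -1.0, 0.0], [0.002, -0.0, -1.0]]
contact_force: [0.3, 0.1, -0.6]
grip_width: 0.528
grasp_force: 0.0
```

```bash
python3 - <<'E'
from h import *
np.set_printoptions(precision=3,suppress=True)
m=camera_model("wrist");o=get_obs();w=read_camera("wrist");s=read_camera("top")
np.savez("w4.npz",w=w,rvec=m["rvec"],tvec=m["tvec"],K=m["K"])
print(o["clock"],o["position"],o["joint_positions"]);cv2.imwrite("pics/w4.png",w[:,:,::-1])
whites(w,m,.06)
E
```

```text
10.9 [0.456 0.187 0.281] [ 0.104  0.17  -0.618  1.859  0.109  1.144 -2.121]
[172.   1.] 176 world rect ((0.6622198224067688, 0.2912951409816742), (0.06466704607009888, 0.006109599489718676), 83.10587310791016) mean [0.663 0.294]
[354.   1.] 98 world rect ((0.664291262626648, 0.06954260170459747), (0.005720499437302351, 0.04374338686466217), 7.8678483963012695) mean [0.666 0.066]
[465.  34.] 1144 world rect ((0.6576620936393738, -0.10208101570606232), (0.0844799280166626, 0.08726577460765839), 0.8997571468353271) mean [ 0.653 -0.11 ]
[426.  22.] 414 world rect ((0.6566469073295593, -0.039490312337875366), (0.08751634508371353, 0.04581208899617195), 52.096317291259766) mean [ 0.655 -0.039]
[412. 129.] 299 world rect ((0.503341794013977, -0.02084309607744217), (0.0168435201048851, 0.03981734439730644), 80.489501953125) mean [ 0.503 -0.021]
[258. 140.] 536 world rect ((0.4811015725135803, 0.18625153601169586), (0.04396604374051094, 0.0174973476678133), 0.16691720485687256) mean [0.481 0.186]
[402. 170.] 280 world rect ((0.44590213894844055, -0.011210359632968903), (0.01723875291645527, 0.037460241466760635), 80.6584243774414) mean [ 0.446 -0.011]
[257. 189.] 224 world rect ((0.4182392656803131, 0.18737146258354187), (0.024385446682572365, 0.015590394847095013), 0.16448888182640076) mean [0.418 0.187]
[373. 258.] 387 world rect ((0.31121304631233215, 0.010076753795146942), (0.010858351364731789, 0.11805416643619537), 17.274988174438477) mean [0.311 0.012]
[366. 358.] 75 world rect ((0.07141771912574768, -0.028586480766534805), (0.0714440867304802, 0.012462216429412365), 73.04899597167969) mean [ 0.072 -0.026]
```

View pics/w4.png

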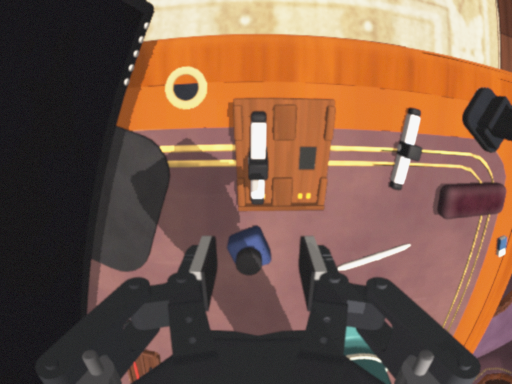

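The first bar lies in the left bay at (258,160), low end by the lip. Next I go to the other bar, at about (0.4675,−0.040) with yaw −9.8°.

Request:
apply_moves(turn=[[0,0,0],[0,0,0],[0,0,0],[0,0,0],[0,0,0],[0,0,0],[0,0,0],[0,0,0],[0,0,0],[0,0,0.0275],[0,0,0.0275],[0,0,0],[0,0,0]], slide=[[0.004,0.05,0],[0.004,0.0675,0],[0.004,0.08,0],[0.004,0.08,0],[0.004,0.08,0],[0.004,0.08,0.05],[0.004,0.07,0.05],[0.001,0.04,0.05],[0,0.02,0.05],[0,0,0.05],[0,0,0.05],[0,0,0],[0,0,0]], hand=[-0.05,-0.05,-0.05,-0.1,-0.18,-0.18,-0.18,-0.18,-0.18,-0.18,-0.18,-0.18,-0.18])

```text
clock: 12.3
position: [0.4671, -0.0396, 0.1589]
tcp_rot: [[0.986, -0.166, -0.002], [-0.166, -0.986, 0.001], [-0.002, -0.0, -1.0]]
contact_force: [0.3, -0.1, 0.4]
grip_width: 0.589
grasp_force: 0.0
```

```bash
python3 - <<'E'
from h import *
np.set_printoptions(precision=4,suppress=True)
m=camera_model("wrist");o=get_obs();w=read_camera("wrist")
print(o["position"],o["tcp_rot"][:2,0]);whites(w,m)
E
```

```text
[ 0.4671 -0.0396  0.1589] [ 0.9861 -0.1664]
[72. 10.] 872 world rect ((0.6799498200416565, 0.12064703553915024), (0.10555177927017212, 0.03892285004258156), 66.59416198730469) mean [0.6897 0.1269]
[429.   3.] 202 world rect ((0.6276282668113708, -0.2504656910896301), (0.010696236044168472, 0.04929836466908455), 3.867233991622925) mean [ 0.6291 -0.2514]
[151.   9.] 193 world rect ((0.6556042432785034, 0.03417038172483444), (0.0431891493499279, 0.0066669536754488945), 89.61300659179688) mean [0.6555 0.0337]
[94. 29.] 387 world rect ((0.6565375924110413, 0.10301396995782852), (0.08088206499814987, 0.010110910050570965), 89.68209838867188) mean [0.6562 0.1003]
[47. 48.] 130 world rect ((0.6587606072425842, 0.1685301661491394), (0.041716549545526505, 0.008588490076363087), 86.4890365600586) mean [0.658  0.1661]
[19. 63.] 117 world rect ((0.6580073237419128, 0.21580974757671356), (0.008503793738782406, 0.042263489216566086), 2.8633482456207275) mean [0.6576 0.2156]
[257. 145.] 825 world rect ((0.49892479181289673, -0.045136626809835434), (0.0176828745752573, 0.04541991651058197), 80.40251159667969) mean [ 0.4995 -0.0449]
[ 42. 214.] 477 world rect ((0.4687747061252594, 0.2399696707725525), (0.0559694804251194, 0.024381138384342194), 15.443138122558594) mean [0.4687 0.2395]
[257. 210.] 514 world rect ((0.432738721370697, -0.033910900354385376), (0.01684071496129036, 0.03460494801402092), 80.43412780761719) mean [ 0.4328 -0.0336]
[ 71. 259.] 270 world rect ((0.4008324444293976, 0.21858826279640198), (0.036421410739421844, 0.021740315482020378), 17.82440185546875) mean [0.4011 0.2181]
[475. 276.] 73 world rect ((0.2694186270236969, -0.3311057388782501), (0.015376373194158077, 0.01772826723754406), 14.165586471557617) mean [ 0.2693 -0.331 ]
[269. 313.] 528 world rect ((0.2888492941856384, -0.019726157188415527), (0.01186380721628666, 0.12198635190725327), 16.232254028320312) mean [ 0.2905 -0.0246]
```

Request:
apply_moves(turn=[[0,0,0],[0,0,0],[0,0,0],[0,0,0],[0,0,0],[0,0,0],[0,0,0],[0,0,0],[0,0,0]], slide=[[0.002,0,0.04],[0,0,0.06],[0,0,0.06],[0,0,0.06],[0,0,0.06],[0,0,0.04],[0,0,0.03],[0,0,0.01],[0,0,0]], hand=[-0.18,-0.18,-0.18,-0.18,-0.18,-0.18,-0.18,-0.18,-0.18])

```text
clock: 13.25
position: [0.4686, -0.04, 0.0155]
tcp_rot: [[0.986, -0.169, 0.0], [-0.169, -0.986, 0.0], [0.0, -0.0, -1.0]]
contact_force: [0.0, -0.1, -0.1]
grip_width: 0.589
grasp_force: 0.0
```

Request:
apply_moves(turn=[[0,0,0],[0,0,0],[0,0,0],[0,0,0],[0,0,0],[0,0,0],[0,0,0],[0,0,0]], slide=[[0,0,0],[0,0,0],[0,0,0],[0,0,0],[0,0,0],[0,0,0],[0,0,0],[0,0,0]], hand=[1,1,1,1,1,1,1,1], force=50)

```text
clock: 14.05
position: [0.4689, -0.0401, 0.0162]
tcp_rot: [[0.986, -0.169, 0.001], [-0.169, -0.986, -0.0], [0.001, 0.0, -1.0]]
contact_force: [-1.9, -0.1, 8.9]
grip_width: 0.271
grasp_force: 50.9
```

Request:
apply_moves(turn=[[0,0,0],[0,0,0],[0,0,0],[0,0,0],[0,0,0],[0,0,0],[0,0,0],[0,0,0],[0,0,0],[0,0,0],[0,0,0],[0,0,0],[0,0,0],[0,0,0]], slide=[[0,0,-0.03],[0,0,-0.06],[0,0,-0.08],[0,0,-0.08],[0,0,-0.08],[0,0,-0.08],[0,0,-0.07],[0,0,-0.03],[0,0,0],[0,0,0],[0,0,0],[0,0,0],[0,0,0],[0,0,0]], hand=[1,1,1,1,1,1,1,1,1,1,1,1,1,1])

```text
clock: 15.45
position: [0.4682, -0.04, 0.2189]
tcp_rot: [[0.986, -0.169, -0.001], [-0.169, -0.986, 0.0], [-0.001, -0.0, -1.0]]
contact_force: [-1.4, -0.7, -2.7]
grip_width: 0.27
grasp_force: 50.0
```

```bash
python3 - <<'E'
from h import *
m=camera_model("wrist");o=get_obs();w=read_camera("wrist")
print(o["clock"],o["position"],o["joint_positions"])
g=w.astype(int);k=((g.min(2)>140)&(g.max(2)-g.min(2)<30))
print("white rows col 256:",np.flatnonzero(k[:,256]))
print("width at rows",[(r,k[r,200:310].sum()) for r in(150,160,170,180,190)])
R=o["tcp_rot"];
for t in(-.28,.28):
    c=o["position"]-[0,0,.006];X=R[:,0];Z=-R[:,2]
    x=np.cos(t)*X+np.sin(t)*Z;n=-np.sin(t)*X+np.cos(t)*Z
    print(t,proj_w([c+.0535*x+.009*n,c-.0535*x+.009*n],m).round(0).tolist())
E
```

```text
15.45 [ 0.46822993 -0.03999924  0.21887257] [ 0.40169281  0.1747685  -0.42109137  1.9874518   0.08442983  0.99675468
 -1.80073203]
white rows col 256: [148 149 150 151 152 153 154 155 156 157 158 159 160 161 162 163 164 165
 166 167 168 169 170 171 172 173 174 175 176 177 178 179 180 181 182 183
 184 185 186 187 188 189 190 191 192 193 194 195 196 197 198 199 200 201
 202 203 204 205 206 207 208 209 210 211 212 213 214 215 216 217 218 219
 220 221 222 223 224 225 226 227 228 229 230 231 232 233 234 235 236 237
 238 290 291 292 293 294 295 296 297 298 299 300 301 302 303 304 305 306
 307 308 309 310 311 312 313 314 315 316 317 318 319 320 321 322 323 324
 325 326 327 328 329 330 331]
width at rows [(150, np.int64(31)), (160, np.int64(33)), (170, np.int64(33)), (180, np.int64(33)), (190, np.int64(34))]
-0.28 [[256.0, 146.0], [256.0, 333.0]]
0.28 [[256.0, 168.0], [256.0, 307.0]]
```

The far end dips, to row 148 against a predicted 146. This bar's battery points toward +x, so I flip it about vertical, by 189.7° counter-clockwise, which ends at yaw 180°.

Request:
apply_moves(turn=[[0,0,-0.02],[0,0,-0.04],[0,0,-0.045],[0,0,-0.045],[0,0,-0.045],[0,0,-0.045],[0,0,-0.045],[0,0,-0.045],[0,0,-0.045],[0,0,-0.045],[0,0,-0.045],[0,0,-0.045],[0,0,-0.045],[0,0,-0.045],[0,0,-0.045],[0,0,-0.045],[0,0,-0.045],[0,0,-0.045],[0,0,-0.045],[0,0,-0.045]], slide=[[0,0,-0.05],[0,0,-0.05],[0,0,-0.05],[0,0,-0.02],[0,0,0],[0,0,0],[0,0,0],[0,0,0],[0,0,0],[0,0,0],[0,0,0],[0,0,0],[0,0,0],[0,0,0],[0,0,0],[0,0,0],[0,0,0],[0,0,0],[0,0,0],[0,0,0]], hand=[1,1,1,1,1,1,1,1,1,1,1,1,1,1,1,1,1,1,1,1])

```text
clock: 17.5
position: [0.4684, -0.04, 0.2872]
tcp_rot: [[-0.84, 0.542, -0.0], [0.542, 0.84, 0.0], [0.0, 0.0, -1.0]]
contact_force: [0.0, -0.1, -2.3]
grip_width: 0.272
grasp_force: 50.0
```

Request:
apply_moves(turn=[[0,0,-0.045],[0,0,-0.045],[0,0,-0.045],[0,0,-0.035],[0,0,-0.014],[0,0,0],[0,0,0]], slide=[[0,0,0],[0,0,0],[0,0,0],[0,0,0],[0,0,0],[0,0,0],[0,0,0]], hand=[1,1,1,1,1,1,1])

```text
clock: 18.2
position: [0.4684, -0.0401, 0.2872]
tcp_rot: [[-1.0, 0.002, -0.0], [0.002, 1.0, 0.0], [0.0, 0.0, -1.0]]
contact_force: [-0.3, 0.9, -2.4]
grip_width: 0.271
grasp_force: 50.0
```

Request:
apply_moves(turn=[[0,0,0],[0,0,0],[0,0,0],[0,0,0],[0,0,0],[0,0,0],[0,0,0],[0,0,0],[0,0,0],[0,0,0],[0,0,0],[0,0,0],[0,0,0],[0,0,0],[0,0,0]], slide=[[0.0035,0.04,0],[0.005,0.06,0],[0.005,0.06,0],[0.005,0.06,0],[0.005,0.06,0],[0.005,0.06,0],[0.005,0.04,0],[0,0.026,0],[0,0,0.04],[0,0,0.08],[0,0,0.08],[0,0,0.08],[0,0,0.04],[0,0,0.023],[0,0,0]], hand=[1,1,1,1,1,1,1,1,1,1,1,1,1,1,1])

```text
clock: 19.7
position: [0.4548, 0.1222, 0.1494]
tcp_rot: [[-1.0, 0.001, -0.001], [0.001, 1.0, 0.0], [0.001, 0.0, -1.0]]
contact_force: [0.1, -0.3, -2.3]
grip_width: 0.266
grasp_force: 50.0
```

Request:
apply_moves(turn=[[0,0,0],[0,0,0],[0,0,0],[0,0,0],[0,0,0],[0,0,0],[0,0,0],[0,0,0],[0,0,0],[0,0,0]], slide=[[0,0,0.04],[0,0,0.05],[0,0,0.05],[0,0,0.03],[0,0,0.02],[0,0,0.015],[0,0,0.01],[0,0,0.005],[0,0,0.004],[0,0,0]], hand=[1,1,1,1,1,1,1,1,1,1])

```text
clock: 20.7
position: [0.4552, 0.1224, 0.0606]
tcp_rot: [[-1.0, 0.001, 0.0], [0.001, 1.0, 0.0], [-0.0, 0.0, -1.0]]
contact_force: [-0.0, -0.4, -3.2]
grip_width: 0.273
grasp_force: 50.0
```

Request:
apply_moves(turn=[[0,0,0],[0,0,0],[0,0,0],[0,0,0],[0,0,0],[0,0,0]], slide=[[0,0,0],[0,0,0],[0,0,0],[0,0,0],[0,0,0],[0,0,0]], hand=[0.35,0.25,0.15,0.05,-0.05,-0.05])

```text
clock: 21.3
position: [0.4551, 0.1224, 0.0605]
tcp_rot: [[-1.0, 0.001, -0.0], [0.001, 1.0, 0.0], [0.0, 0.0, -1.0]]
contact_force: [-0.6, 0.3, 0.8]
grip_width: 0.527
grasp_force: 0.0
```

Request:
apply_moves(turn=[[0,0,0],[0,0,0],[0,0,0],[0,0,0],[0,0,0],[0,0,0],[0,0,0],[0,0,0],[0,0,0],[0,0,0],[0,0,0],[0,0,0],[0,0,0],[0,0,0],[0,0,0]], slide=[[0,0,-0.02],[0,0,-0.05],[0,0,-0.07],[0,0,-0.08],[0,0,-0.08],[0,0,-0.08],[0,0,-0.08],[0,0,-0.06],[0,-0.04,-0.03],[0,-0.08,0],[0,-0.08,0],[0,-0.08,0],[0,-0.08,0],[0,-0.04,0],[0,0,0]], hand=[-0.05,-0.05,-0.05,-0.05,-0.05,-0.05,-0.05,-0.05,-0.05,-0.05,-0.05,-0.05,-0.05,-0.05,-0.05])

```text
clock: 22.8
position: [0.4547, -0.0395, 0.2808]
tcp_rot: [[-1.0, 0.004, -0.0], [0.004, 1.0, -0.0], [0.0, -0.0, -1.0]]
contact_force: [-0.9, 0.2, 0.1]
grip_width: 0.527
grasp_force: 0.0
```

```bash
python3 - <<'E'
from h import *
o=get_obs();print(o["clock"],o["position"])
s=read_camera("scene");t=read_camera("top");w=read_camera("wrist")
f=lambda i,y,x:cv2.resize(i[y:y+100,x:x+130],(390,300))
cv2.imwrite("pics/f.png",np.vstack([np.hstack([f(s,125,120),f(t,155,120)]),np.hstack([cv2.resize(w,(400,300)),cv2.resize(s,(380,300))])])[:,:,::-1])if 0 else cv2.imwrite("pics/f.png",np.hstack([f(s,125,120),f(t,155,120)])[:,:,::-1])
E
```

```text
22.8 [ 0.4547064  -0.03954506  0.28082829]
```

View pics/f.png

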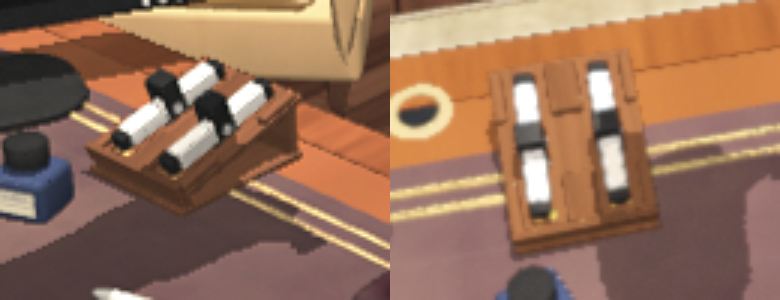

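The picture shows both bars flat in their bays, parallel to the rails, the left at about (532,146) and the right at (607,132).

```bash
python3 -c "
from plant import hand_in
print(hand_in())"
```

```text
the job is handed in; nothing more can be done
None
```

Both bars lie in the cradle, one per bay and flat between the rails, each with its battery end at the lip; the arm never went near the glasses case, and I handed the job in at about 23 s (no verdict was returned).

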